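# Tip the tube heating block onto the loading plate

## Task

Two aluminium heating blocks stand on end on the bench in front of the low steel loading plate. Take the one with six narrow wells: push it against the plate's front edge and tip it over onto the plate, so that it lies flat and roughly square on the plate with its wells facing up, ready for tubes. Push it over, do not pick it up, and leave the block with two wide wells standing where it is.

Things in the scene. Friction and masses are not known exactly. Their poses are not given: they have to be found in the camera images.
- six_well_block: The block to tip: bare aluminium, 50 x 60 x 80 mm (x, y, z), about 0.5 kg, loose, standing on end, with six dark wells 18 mm wide, 38 mm deep (two columns, three rows) in the face towards the robot. Origin at its middle, 40 mm above the bench; +x points at the plate, the wells face -x, z up along the 80 mm. Starts 15 to 40 mm short of the plate's front edge, up to 0.1 rad askew.
- two_well_block: The block to leave alone: same aluminium and outer size, 50 x 60 x 80 mm, origin at its middle and axes likewise, standing beside the other some 140 to 180 mm away centre to centre, but with two dark wells 30 mm wide, one above the other. Which of the two is on the left varies.
- plate: Fixed steel plate, 12 mm thick, 150 deep (x), 300 long (y), far lip 30 mm high. Its front edge, a 12 mm step, is the fence. Origin: middle of that edge, at bench level; +x across the plate away from the robot, z up. Pushed 30 mm above the bench, the block slides till its foot meets the step; pushed 65 mm up it then tips over it, falls by itself past about 45 degrees and lies 12 mm over the edge.

How it is judged:
By the outcome, as a careful person would: the job done as asked, in the order asked, and still so for the second after the job is handed in, with the robot touching nothing.
It also fails if it takes over 32 s, if anything falls off the work surface, if the arm or the gripper's body presses on something with over 40 N, if the wrist force passes 120 N, or if a joint passes its speed limit or range.

## Robot

A 6-joint arm with a two-finger parallel gripper is mounted at the origin on the work surface; the furniture and walls round the work are solid. World frame = base frame: x ahead of the robot, y to its left, z up, the work surface at z = 0. Lengths are in m, angles in degrees, forces in N, time in s.
With the tool pointing down it reaches from about 0.4 to 0.825 m from the base axis. Payload 7 kg.
Tool frame: the origin (TCP) lies between the finger pads; the fingertips stand 14 mm ahead of it and the grasp point (between the pads) lies 5 mm behind it; z points along the fingers, y is the line along which they close (so a half turn about z gives the same grasp; the last joint's range is limited). The gripper opens to 88 mm and grips with 3 to 60 N. Pads are 19 mm wide; open, the fingers measure 130 mm over their backs; the gripper's body (78 mm by 193 mm) begins 47 mm behind the grasp point.
Start: joints at [80.163, 20.546, 0.682, 0, -70.136, -16.507], TCP at [0.3, 0.605, 0.241] pointing down, gripper open.
Joint ranges: [-176.03, 176.03], [-82.01, 121.73], [-58.28, 71.71], [-173.87, 95.51], [-174.79, -0.11], [-173.66, 173.66]. Speed limits (degrees/s): [136.94, 136.94, 172.46, 180, 180, 180].

## Interface

Orientations are given as [roll, pitch, yaw] about the fixed x, y, z axes, in that order (R = Rz(yaw) Ry(pitch) Rx(roll)).
In Python, from plant import status, cams, job gives the robot as it stands. The module is installed in compiled form; this text tells all that it offers.
- The arm moves only by the tool step_arm, never from a script. Its arguments are lists of equal length, an entry for each row: "xyz": the shift along the tool's x, y, z each as a share of 20 cm, from -1 to 1, a list of three; "yaw": the turn about the tool's z as a share of 360 degrees, from -1 to 1; "claw": the closure, from -1 (fully open) to 1 (shut). A call has 1 to 20 rows; each row is the pose to reach, as a shift and turn from the pose commanded when the call began, along the tool's axes at that moment, turning the shorter way round; what a row does not reach only later rows make up. A row lasts 1/12 s, in which the tool goes at most 41.7 mm and 7.16 degrees, less where a joint would pass 70% of its speed; a pose out of reach is approached as far as the arm can. A call with a number of a shift or a turn outside -1 to 1 is refused whole. A call with a gripper value outside its range is refused whole. The fingers move at their own pace and stop on an object; "grip_force" is the grip in N (left out, the last holds). Time passes only in rows, so rows that repeat a pose let the fingers close. It gives the time, the measured TCP pose, the force, the opening and the grip force at its end, in the units of the state.
- status.get_state(): the state, without advancing time (a new reading comes with each control period).
- cams.capture(name): name is "side" or "top" or "wrist"; returns (picture, depth): 400x640x3 uint8, blue, green, red; 400x640 float32, m along the optical axis (not along the pixel's ray), 0 where there is no reading.
- cams.calibration(name): a dict with "mtx" (3x3 intrinsics, pixels), "camera_from_world" (4x4, takes a point from world to camera coordinates); the wrist camera has in their place "T_tool_cam" (4x4, takes a point from camera to tool coordinates, whose origin is the TCP and whose axes are the flange's). Camera axes: x right, y down, z forward; pixel columns grow to the right and rows downward; lengths in m; the calibration is good to about 2 mm. A picture is of the moment at which its call begins: read the wrist's pose just before it. calibration takes no time and is no camera call.
- job.close_job(): hands the job in; it is judged then, once.
The state is a dict: "time_s": time; "joints": joint angles; "qd": joint speeds; "joint_torque": joint torques, N m; "tcp_pos": TCP position; "eef_rot": TCP orientation; "contact_force": force on the tool from outside, world axes, zero at the start; "moment": the same for the moment, N m; "gripper_width": finger opening in m; "gripper_force": force on a finger pad.
Only numpy, scipy, OpenCV 4.12 (cv2) and the standard library are available. Lean on these libraries where they do the work, as an engineer would, in place of code of your own. Each camera call takes 0.05 s, during which the arm holds its last target. There are 200 camera calls.

## Working session

There is one attempt and no reset: what is moved stays moved. The work goes in short steps, Python scripts to look and compute and a tool call to move; the robot and the scene stay as the last step left them, time stands still between calls to the robot, and variables do not carry over. Pictures are saved under pics/ and viewed, at most 10 in all, crops included, and the job is handed in when it is done.

Besides the shell and the picture viewer there is one more tool, called as name([rows], argument=value, ...), one row to a line, values as JSON. step_arm: Moves the arm, as the interface text tells. Shift numbers are shares of 20 cm and turn numbers shares of 360 degrees, none past 1 either way. Its arguments: {"type":"object","properties":{"xyz":{"type":"array"},"yaw":{"type":"array"},"claw":{"type":"array"},"grip_force":{"type":"number"}},"required":["xyz","yaw","claw"]}

```bash
mkdir -p pics
python3 - <<'E'
from plant import status,cams
import cv2,numpy as np
s=status.get_state();print({k:np.round(v,3) for k,v in s.items()})
for n in("top","side"):
    p,d=cams.capture(n);cv2.imwrite(f"pics/{n}0.png",p);np.savez(f"{n}0.npz",p=p,d=d)
    c=cams.calibration(n);print(n,c["mtx"],np.round(c["camera_from_world"],4).tolist())
E
```

```text
{'time_s': np.float64(0.0), 'joints': array([ 8.0163e+01,  2.0592e+01,  6.3300e-01, -2.1000e-02, -7.0135e+01,
       -1.6508e+01]), 'qd': array([ 0.062, -0.005, -0.049, -0.049,  0.113, -0.011]), 'joint_torque': array([-2.0000e-03, -5.8271e+01,  2.9306e+01,  6.9980e+00,  7.0000e-03,
       -0.0000e+00]), 'tcp_pos': array([0.299, 0.604, 0.24 ]), 'eef_rot': array([ 1.79904e+02, -8.00000e-03, -2.63520e+01]), 'contact_force': array([ 0.21 , -0.201,  0.607]), 'moment': array([ 0.041,  0.006, -0.012]), 'gripper_force': np.float64(0.0), 'gripper_width': np.float64(0.088)}
top [[382.70356212   0.         325.89287888]
 [  0.         382.70356212 199.83756349]
 [  0.           0.           1.        ]] [[-0.0086, -0.9996, 0.0266, -0.0017], [-0.9976, 0.0067, -0.0696, 0.5558], [0.0694, -0.0271, -0.9972, 0.8628], [0.0, 0.0, 0.0, 1.0]]
side [[491.19178432   0.         324.0704533 ]
 [  0.         491.19178432 198.8643248 ]
 [  0.           0.           1.        ]] [[-0.104, 0.9945, -0.0115, 0.0692], [0.5201, 0.0445, -0.853, -0.2348], [-0.8478, -0.0947, -0.5218, 1.3615], [0.0, 0.0, 0.0, 1.0]]
```

View pics/top0.png

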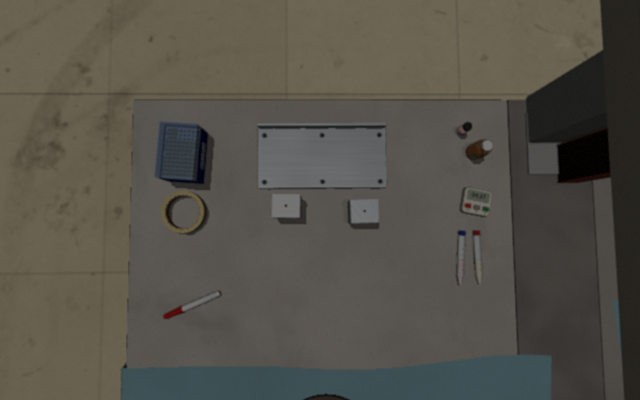

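View pics/side0.png

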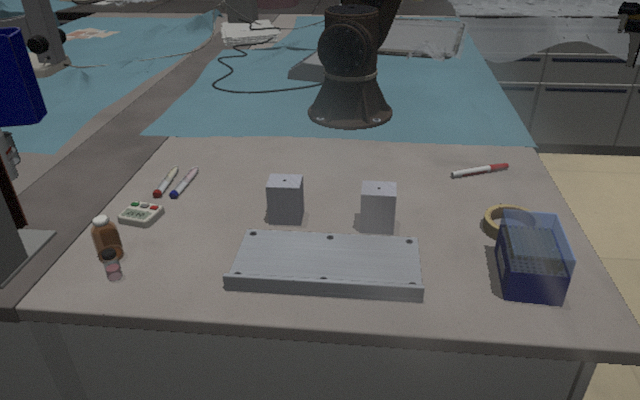

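The top view shows the plate at u 258–386, v 124–188, and the two blocks at (286,206) and (364,211). The side view shows the same layout. The well faces aren't visible in either view, so I'll need the wrist camera.

```bash
cat > h.py <<'E'
import numpy as np,cv2
from plant import cams
def rays(name,uv,z):
    c=cams.calibration(name);T=np.linalg.inv(c["camera_from_world"])
    uv=np.atleast_2d(np.asarray(uv,float))
    r=np.c_[uv,np.ones(len(uv))]@np.linalg.inv(c["mtx"]).T@T[:3,:3].T
    o=T[:3,3];return o+r*((z-o[2])/r[:,2])[:,None]
E
python3 - <<'E'
from h import *
f=np.load("top0.npz");p,d=f["p"],f["d"]
g=p.min(2)
print("gray",[int(g[v,u]) for u,v in((286,200),(364,205),(286,214),(320,160),(320,186),(320,189),(320,195),(320,240))])
m=((g>135)*255).astype(np.uint8)
cs,_=cv2.findContours(m,cv2.RETR_EXTERNAL,cv2.CHAIN_APPROX_NONE)
for c in cs:
    if 200<cv2.contourArea(c)<2000:
        r=cv2.minAreaRect(c);b=cv2.boxPoints(r)
        print(r);print(np.round(rays("top",b,.08)[:,:2],4).tolist(),np.round(rays("top",[r[0]],.08),4))
print("grad u=320",g[180:195,320],g[180:195,290], d[180:200,320])
print("plate top edge",rays("top",[(265,188),(325,188),(380,187.5)],.012))
c=cams.calibration("wrist");print(c)
E
python3 -c "
import cv2;p=cv2.imread('pics/top0.png')[180:230,255:395];cv2.imwrite('pics/crop0.png',cv2.resize(p,None,fx=5,fy=5,interpolation=0))"
```

```text
gray [115, 111, 114, 103, 103, 66, 77, 79]
grad u=320 [ 75  67  74  87  99 106 103  74  48  66  78  80  79  78  78] [105 105 103 103 105 106 102  78  55  66  81  80  80  89 105] [0.89258385 0.8923972  0.89219934 0.893629   0.891154   0.8911277
 0.8900363  0.88864785 0.9017291  0.90169334 0.90108716 0.90166545
 0.90348786 0.9010626  0.8997283  0.90115863 0.90036476 0.90037787
 0.8994274  0.9004077 ]
plate top edge [[ 0.58473584  0.13487829  0.012     ]
 [ 0.58391113 -0.00434269  0.012     ]
 [ 0.58432362 -0.13301134  0.012     ]]
{'mtx': array([[347.93548948,   0.        , 319.34634172],
       [  0.        , 347.93548948, 199.24716164],
       [  0.        ,   0.        ,   1.        ]]), 'T_tool_cam': array([[-8.15555829e-04, -9.50008027e-01, -3.12224414e-01,
         8.57111708e-02],
       [ 9.99999600e-01, -8.89756496e-04,  9.51889384e-05,
         1.38411092e-03],
       [-3.68233956e-04, -3.12224211e-01,  9.50008372e-01,
        -1.44221181e-01],
       [ 0.00000000e+00,  0.00000000e+00,  0.00000000e+00,
         1.00000000e+00]])}
```

View pics/crop0.png

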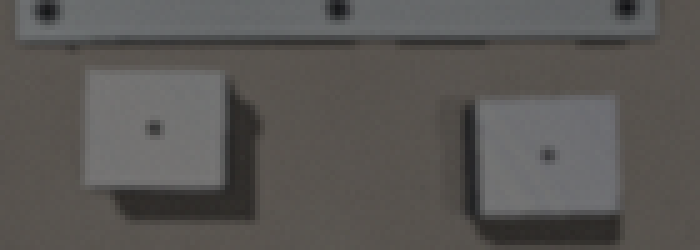

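```bash
cat >> h.py <<'E'
from scipy.spatial.transform import Rotation as Ro
from plant import status
def shares(target,yaw):
    s=status.get_state();R=Ro.from_euler("xyz",s["eef_rot"],degrees=True)
    d=R.inv().apply(np.array(target)-s["tcp_pos"])/.2
    dy=(yaw-s["eef_rot"][2]+180)%360-180
    print("t",round(s["time_s"],2),"tcp",np.round(s["tcp_pos"],4),"rot",np.round(s["eef_rot"],2),"F",np.round(s["contact_force"],1),"w",round(float(s["gripper_width"]),3))
    print("shares",np.round(d,4),"yaw",round(-dy/360,4),"rows",np.linalg.norm(d)*.2/.0417,abs(dy)/7.16)
E
python3 - <<'E'
from h import *
print(rays("top",[(286,205.6),(364.6,211)],.08))
shares([.43,.01,.2],180)
E
```

```text
[[ 0.53974962  0.08109484  0.08      ]
 [ 0.52693092 -0.08729218  0.08      ]]
t 0.1 tcp [0.2994 0.6045 0.2397] rot [ 1.7991e+02 -1.0000e-02 -2.6350e+01] F [-0.4 -0.2 -0.7] w 0.088
shares [1.9046 2.3734 0.2025] yaw 0.4268 rows 14.627545415904706 21.45965136741888
```

step_arm([
  [0.63,0.79,0.06],
  [0.63,0.79,0.06],
  [0.63,0.79,0.06],
  [0.63,0.79,0.06],
  [0.63,0.79,0.06],
  [0.63,0.79,0.06],
  [0.63,0.79,0.06],
], yaw=[0.13,0.13,0.13,0.13,0.13,0.13,0.13], claw=[0.3,0.3,0.3,0.3,0.3,0.3,0.3])

```text
time_s: 0.68
tcp_pos: [0.3426, 0.4051, 0.2288]
eef_rot: [180.0, 0.0, -73.7]
contact_force: [0.6, 0.9, -0.0]
gripper_width: 0.0467
gripper_force: 0.0
```

```bash
python3 -c "
from h import *
shares([.43,.01,.2],180)"
```

```text
t 0.68 tcp [0.3426 0.4051 0.2288] rot [ 1.7999e+02  2.0000e-02 -7.3660e+01] F [ 0.6  0.9 -0. ] w 0.047
shares [2.0186 0.1364 0.1435] yaw 0.2954 rows 9.728170819960354 14.852005938244293
```

step_arm([
  [1,0.07,0.07],
  [1,0.07,0.07],
  [1,0.07,0.07],
  [1,0.07,0.07],
  [1,0.07,0.07],
  [1,0.07,0.07],
  [1,0.07,0.07],
  [1,0.07,0.07],
], yaw=[0.15,0.15,0.15,0.15,0.15,0.15,0.15,0.15], claw=[0.3,0.3,0.3,0.3,0.3,0.3,0.3,0.3])

```text
time_s: 1.35
tcp_pos: [0.387, 0.2109, 0.2145]
eef_rot: [180.0, 0.0, -127.6]
contact_force: [0.6, -0.9, -0.5]
gripper_width: 0.0304
gripper_force: 0.0
```

```bash
python3 -c "
from h import *
shares([.43,.01,.2],180)"
```

```text
t 1.35 tcp [0.387  0.2109 0.2145] rot [ 1.7999e+02  1.0000e-02 -1.2764e+02] F [ 0.6 -0.9 -0.5] w 0.03
shares [ 0.664  -0.7839  0.0724] yaw 0.1454 rows 4.939665672393845 7.312504266492419
```

step_arm([
  [0.66,-0.78,0.07],
  [0.66,-0.78,0.07],
  [0.66,-0.78,0.07],
  [0.66,-0.78,0.07],
  [0.66,-0.78,0.07],
  [0.66,-0.78,0.07],
  [0.66,-0.78,0.07],
  [0.66,-0.78,0.07],
  [0.66,-0.78,0.07],
], yaw=[0.145,0.145,0.145,0.145,0.145,0.145,0.145,0.145,0.145], claw=[0.3,0.3,0.3,0.3,0.3,0.3,0.3,0.3,0.3])

```text
time_s: 2.1
tcp_pos: [0.4314, 0.0119, 0.2003]
eef_rot: [-180.0, -0.0, -179.5]
contact_force: [0.7, 0.1, 0.7]
gripper_width: 0.0307
gripper_force: 0.0
```

Run:
```python
from h import *
shares([.43,.01,.2],180)
s=status.get_state();p,d=cams.capture("wrist")
np.savez("wrist0.npz",p=p,d=d,t=s["tcp_pos"],r=s["eef_rot"]);cv2.imwrite("pics/wrist0.png",p)
```

```text
t 2.1 tcp [0.4314 0.0119 0.2003] rot [-1.7999e+02 -3.0000e-02 -1.7952e+02] F [0.7 0.1 0.7] w 0.031
shares [ 0.0069 -0.0093  0.0017] yaw 0.0013 rows 0.05607385391409685 0.0674991617920562
```

View pics/wrist0.png

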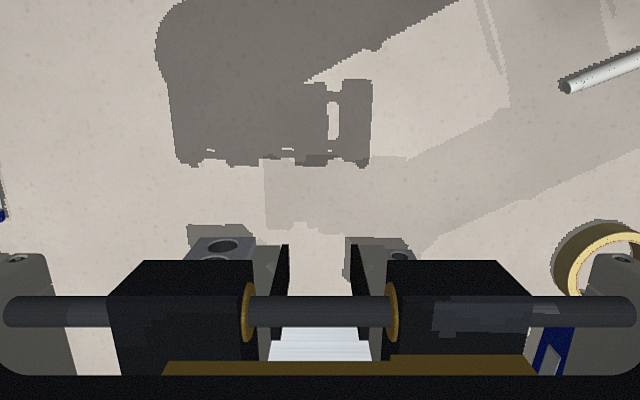

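The wrist view shows a wide well at (222,246) on the block at y≈-0.087. It also shows a narrower well at (398,256) on the block at y≈+0.081. I'll zoom in to confirm which is which.

```bash
python3 -c "
import cv2;p=cv2.imread('pics/wrist0.png')[215:285,175:430];cv2.imwrite('pics/crop1.png',cv2.resize(p,None,fx=3,fy=3,interpolation=2))
import numpy as np
from h import *
f=np.load('top0.npz')['p'].min(2)
# block edges in top view, subpixel, along the block at u~286
for name,us in (('front',range(276,298,3)),('rear',range(276,298,3))):
    out=[]
    for u in us:
        seg=f[188:202,u].astype(float) if name=='front' else f[208:226,u].astype(float)
        g=np.diff(seg); i=np.argmax(g) if name=='front' else np.argmin(g)
        j=np.arange(max(i-1,0),min(i+2,len(g))); w=np.abs(g[j]); out.append((u,(188 if name=='front' else 208)+(j*w).sum()/w.sum()+.5))
    w=rays('top',out,.08); k=np.polyfit(w[:,1],w[:,0],1); print(name,np.round(w[:,0],4),'yaw',-np.degrees(np.arctan(k[0])),'x at .081',np.polyval(k,.081))
for v in range(198,215,4):
    g=np.diff(f[v,262:312].astype(float)); a=262+np.argmax(g)+.5;b=262+np.argmin(g)+.5; print(v,a,b,rays('top',[(a,v),(b,v)],.08)[:,1])
"
```

```text
front [0.5658 0.5658 0.5658 0.5657 0.5656 0.5656 0.5654 0.5653] yaw -0.742139485520949 x at .081 0.5656499841910129
rear [0.5162 0.5152 0.5152 0.515  0.5148 0.5146 0.5145 0.5146] yaw -1.8301805199384853 x at .081 0.5150245335007481
198 301.5 299.5 [0.04793039 0.05221082]
202 305.5 299.5 [0.03940807 0.05224355]
206 286.5 299.5 [0.08002957 0.05227624]
210 305.5 299.5 [0.03949209 0.05230888]
214 305.5 299.5 [0.03953401 0.05234147]
```

View pics/crop1.png

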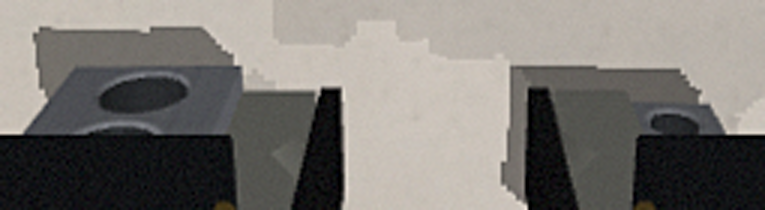

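The six-well block is the one at y≈+0.081: its well is about 16 px across, against about 30 px on the other block. Next I'll lower the fingers behind it, with the tips about 30 mm above the bench.

step_arm([
  [-0.12,0.35,0.2],
  [-0.12,0.35,0.2],
  [-0.12,0.35,0.4],
  [-0.12,0.35,0.6],
  [-0.12,0.35,0.78],
  [-0.12,0.35,0.78],
  [-0.12,0.35,0.78],
  [-0.12,0.35,0.78],
], yaw=[0.001,0.001,0.001,0.001,0.001,0.001,0.001,0.001], claw=[0.45,0.45,0.45,0.45,0.45,0.45,0.45,0.45])

```text
time_s: 2.82
tcp_pos: [0.4557, 0.0834, 0.0461]
eef_rot: [180.0, 0.1, -179.6]
contact_force: [0.1, 0.3, 1.3]
gripper_width: 0.0241
gripper_force: 0.0
```

```bash
python3 -c "
from h import *
shares([.505,.0815,.044],180)"
```

```text
t 2.82 tcp [0.4557 0.0834 0.0461] rot [ 1.7999e+02  7.0000e-02 -1.7960e+02] F [0.1 0.3 1.3] w 0.024
shares [-0.2462 -0.0111  0.0106] yaw 0.0011 rows 1.182966916987384 0.055276571950632424
```

step_arm([
  [-0.1,-0.01,0.01],
  [-0.18,-0.01,0.01],
  [-0.21,-0.01,0.01],
  [-0.23,-0.01,0.01],
  [-0.25,-0.01,0.01],
  [-0.265,-0.01,0.01],
  [-0.28,-0.01,0.01],
  [-0.295,-0.01,0.01],
  [-0.31,-0.01,0.01],
  [-0.32,-0.01,0.01],
  [-0.32,-0.01,0.01],
], yaw=[0.001,0.001,0.001,0.001,0.001,0.001,0.001,0.001,0.001,0.001,0.001], claw=[0.45,0.45,0.45,0.45,0.45,0.45,0.45,0.45,0.45,0.45,0.45])

```text
time_s: 3.73
tcp_pos: [0.5165, 0.0801, 0.043]
eef_rot: [-179.9, -0.2, 179.9]
contact_force: [-5.9, -0.9, 4.5]
gripper_width: 0.0238
gripper_force: 3.3
```

Run:
```python
from h import *
shares([.5245,.0815,.044],180)
p,d=cams.capture("side");cv2.imwrite("pics/s1.png",cv2.resize(p[150:310,220:440],None,fx=3,fy=3))
```

```text
t 3.73 tcp [0.5165 0.0801 0.043 ] rot [-179.93   -0.19  179.91] F [-5.9 -0.9  4.5] w 0.024
shares [-0.0402  0.0069 -0.005 ] yaw -0.0003 rows 0.19712592535852913 0.012955274772224992
```

View pics/s1.png

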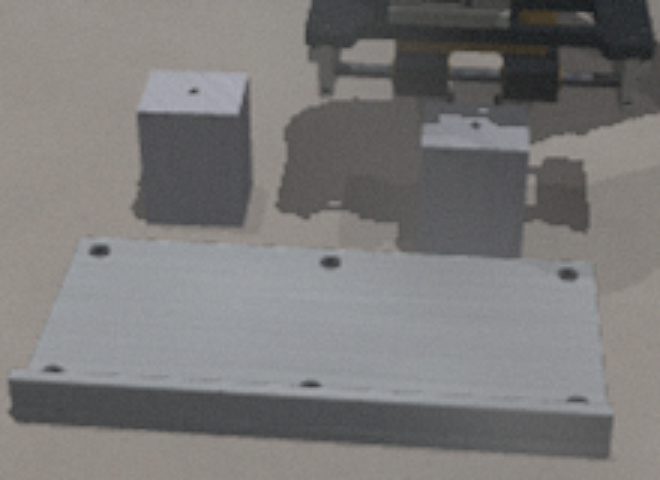

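The six-well block, at (475,180) in the crop, is sliding with about 6 N of force and is almost at the plate edge. The other block hasn't moved. I'll push the last few millimetres slowly.

step_arm([
  [-0.01,0,0],
  [-0.02,0,0],
  [-0.03,0,0],
  [-0.03,0,0],
], yaw=[0,0,0,0], claw=[0.45,0.45,0.45,0.45])

```text
time_s: 4.12
tcp_pos: [0.5225, 0.0802, 0.043]
eef_rot: [-179.9, -0.2, 179.9]
contact_force: [-5.6, -0.8, 3.9]
gripper_width: 0.024
gripper_force: 3.1
```

step_arm([
  [-0.005,0,0],
  [-0.01,0,0],
  [-0.01,0,0],
], yaw=[0,0,0], claw=[0.45,0.45,0.45])

```text
time_s: 4.37
tcp_pos: [0.524, 0.0801, 0.043]
eef_rot: [-179.9, -0.2, 179.9]
contact_force: [-8.2, 0.2, 4.9]
gripper_width: 0.0236
gripper_force: 3.9
```

step_arm([
  [-0.005,0,0],
  [-0.01,0,0],
  [-0.01,0,0],
], yaw=[0,0,0], claw=[0.45,0.45,0.45])

```text
time_s: 4.62
tcp_pos: [0.5243, 0.0799, 0.0429]
eef_rot: [-179.9, -0.4, 179.9]
contact_force: [-15.6, 2.0, 11.1]
gripper_width: 0.024
gripper_force: 7.7
```

The foot has met the step: the force is up to 15 N and the tool has stopped at x=0.524. I'll back off, raise the tips to about 66 mm, and then tip the block.

step_arm([
  [0.02,0,0],
  [0.05,0,0],
  [0.05,0,-0.1],
  [0.05,0,-0.185],
  [0.03,0,-0.185],
  [0.01,0,-0.185],
], yaw=[0,0,0,0,0,0], claw=[0.45,0.45,0.45,0.45,0.45,0.45])

```text
time_s: 5.12
tcp_pos: [0.5262, 0.0812, 0.081]
eef_rot: [179.9, 0.0, 179.9]
contact_force: [-8.6, 0.1, 5.3]
gripper_width: 0.0238
gripper_force: 4.1
```

Run:
```python
from h import *
shares([.565,.081,.08],180)
```

```text
t 5.12 tcp [0.5262 0.0812 0.081 ] rot [1.7994e+02 5.0000e-02 1.7995e+02] F [-8.6  0.1  5.3] w 0.024
shares [-0.1938 -0.001   0.0052] yaw -0.0001 rows 0.9297398349998272 0.007360150051381145
```

step_arm([
  [-0.012,0,0],
  [-0.024,0,0],
  [-0.036,0,0],
  [-0.048,0,0],
  [-0.06,0,0],
  [-0.07,0,0],
  [-0.08,0,0],
  [-0.08,0,0],
], yaw=[0,0,0,0,0,0,0,0], claw=[0.45,0.45,0.45,0.45,0.45,0.45,0.45,0.45])

```text
time_s: 5.78
tcp_pos: [0.5397, 0.0799, 0.0806]
eef_rot: [-179.9, -0.3, 179.9]
contact_force: [-18.4, -0.1, 27.0]
gripper_width: 0.0239
gripper_force: 13.0
```

Run:
```python
from h import *
shares([.565,.081,.08],180)
p,d=cams.capture("side");cv2.imwrite("pics/s2.png",cv2.resize(p[150:310,220:440],None,fx=3,fy=3))
```

```text
t 5.78 tcp [0.5397 0.0799 0.0806] rot [-179.88   -0.29  179.93] F [-18.4  -0.1  27. ] w 0.024
shares [-0.1265  0.0055  0.0022] yaw -0.0002 rows 0.607496372575403 0.00979892902432671
```

View pics/s2.png

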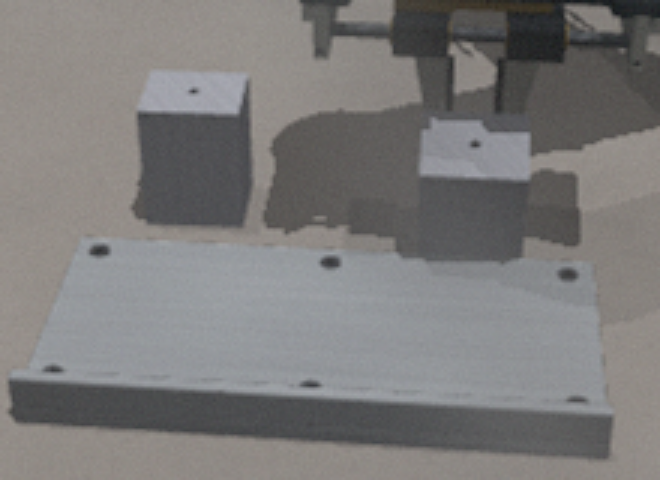

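The six-well block is tipping forward about its foot. The tool sees 27 N upwards, so the fingers are dragging the well face down by friction. From here I'll push along the arc, rising as I go forward.

step_arm([
  [-0.008,0,-0.012],
  [-0.024,0,-0.022],
  [-0.037,0,-0.03],
  [-0.05,0,-0.037],
  [-0.063,0,-0.042],
  [-0.076,0,-0.046],
  [-0.09,0,-0.05],
  [-0.103,0,-0.052],
], yaw=[0,0,0,0,0,0,0,0], claw=[0.45,0.45,0.45,0.45,0.45,0.45,0.45,0.45])

```text
time_s: 6.5
tcp_pos: [0.5639, 0.0811, 0.0899]
eef_rot: [180.0, 0.0, 179.9]
contact_force: [0.7, 0.3, 0.8]
gripper_width: 0.0239
gripper_force: 0.1
```

Run:
```python
from h import *
p,d=cams.capture("side");cv2.imwrite("pics/s3.png",cv2.resize(p[150:310,220:440],None,fx=3,fy=3))
```

```text
(no output)
```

View pics/s3.png

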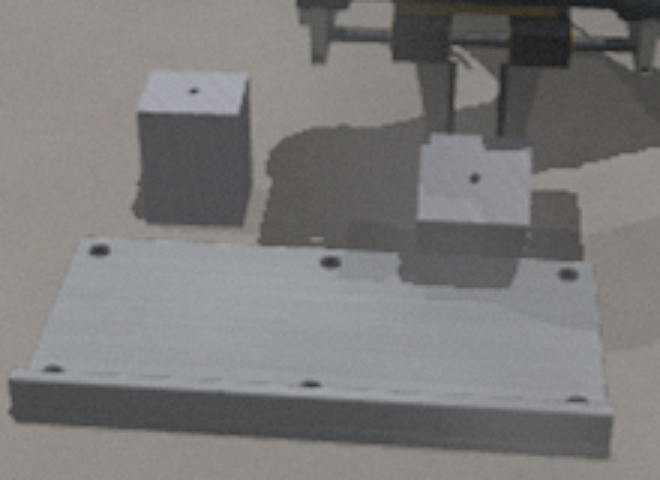

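The block is tilted roughly 40° and close to balance. I'll carry on along the arc.

step_arm([
  [-0.014,0,-0.003],
  [-0.028,0,-0.006],
  [-0.042,0,-0.008],
  [-0.056,0,-0.009],
  [-0.07,0,-0.01],
  [-0.085,0,-0.01],
  [-0.085,0,-0.01],
  [-0.085,0,-0.01],
], yaw=[0,0,0,0,0,0,0,0], claw=[0.45,0.45,0.45,0.45,0.45,0.45,0.45,0.45])

```text
time_s: 7.22
tcp_pos: [0.5804, 0.0809, 0.0918]
eef_rot: [-180.0, -0.0, 179.9]
contact_force: [-0.2, -0.3, -0.4]
gripper_width: 0.0245
gripper_force: 0.0
```

Run:
```python
from h import *
p,d=cams.capture("side");cv2.imwrite("pics/s4.png",cv2.resize(p[150:310,220:440],None,fx=3,fy=3))
```

```text
(no output)
```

View pics/s4.png

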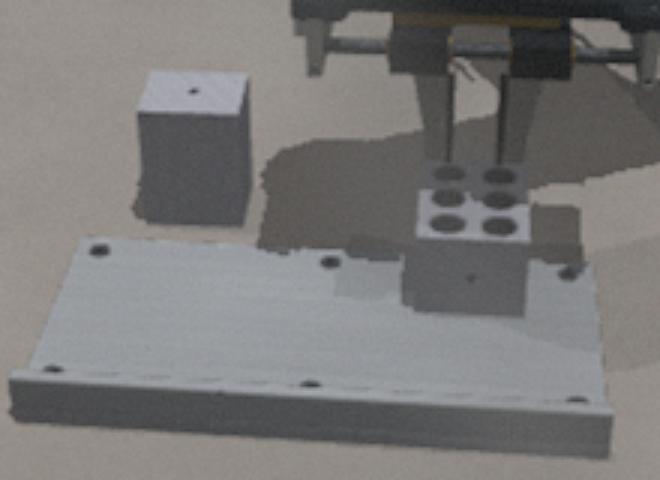

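The block now lies on the plate with all six wells facing up, square to the plate, and the other block is untouched. I'll back away, rising as I go, and measure the result.

step_arm([
  [0.1,0,-0.1],
  [0.3,0,-0.3],
  [0.5,0,-0.5],
  [0.6,0,-0.6],
  [0.6,0,-0.6],
  [0.6,0,-0.6],
  [0.6,0,-0.6],
], yaw=[0,0,0,0,0,0,0], claw=[0.45,0.45,0.45,0.45,0.45,0.45,0.45])

```text
time_s: 7.85
tcp_pos: [0.4602, 0.0815, 0.2132]
eef_rot: [179.9, 0.2, 180.0]
contact_force: [1.0, -0.2, -0.4]
gripper_width: 0.0243
gripper_force: 0.0
```

Run:
```python
from h import *
shares([.565,.081,.08],180)
p,d=cams.capture("side");c=cams.calibration("side")
T=np.linalg.inv(c["camera_from_world"]);v,u=np.mgrid[200:260,355:402]
r=np.stack([u,v,np.ones_like(u)],-1)@np.linalg.inv(c["mtx"]).T*d[v,u][...,None]
w=(r@T[:3,:3].T+T[:3,3]).reshape(-1,3)
t=w[(w[:,2]>.055)&(w[:,2]<.07)]
A=np.linalg.lstsq(np.c_[t[:,:2],np.ones(len(t))],t[:,2],rcond=None)[0]
print(len(t),"z",np.median(t[:,2]),"slope",A[:2],t.min(0),t.max(0))
print(cv2.minAreaRect(t[:,:2].astype(np.float32)*1000))
```

```text
t 7.85 tcp [0.4602 0.0815 0.2132] rot [1.7988e+02 1.6000e-01 1.7999e+02] F [ 1.  -0.2 -0.4] w 0.024
shares [-0.522  -0.0038  0.6675] yaw -0.0 rows 4.064060403032353 0.001487541755420553
1072 z 0.06260667436156786 slope [-0.01273412  0.00280309] [0.55928524 0.05336322 0.0550114 ] [0.64335846 0.1132351  0.06541647]
((601.3276977539062, 83.31048583984375), (84.05156707763672, 59.872684478759766), 0.051299795508384705)
```

The top face is at z≈62 mm (12 mm plate + 50 mm block), level and square to the plate. The robot is clear, so I'm handing in.

```bash
python3 -c "
from plant import job;print(job.close_job())"
```

```text
the job is handed in; nothing more can be done
None
```

The six-well block was pushed against the plate's edge and tipped over; it lies flat and square on the plate with its wells up, the two-well block was not touched, and the job was handed in at about 8 s.

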